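# Clear the glass off the bead roller's track and send the roller home

### The arm

A 6-joint arm with a two-finger parallel gripper is mounted at the origin on the work surface. World frame = base frame: x ahead of the robot, y to its left, z up, the work surface at z = 0. Lengths are in m, angles in degrees, forces in N, time in s.
With the tool pointing down it reaches from about 0.3 to 0.775 m from the base axis. Payload 14.6 kg.
Tool frame: the origin (TCP) lies at the very end of the fingers, on their centre line; the grasp point (between the pads) lies 19 mm behind it (env.hold_point_z is the distance from the TCP to the grasp point, in m); z points along the fingers, y is the line along which they close (so a half turn about z gives the same grasp; the last joint's range is limited). The gripper opens to 85 mm and grips with 20 to 120 N. Pads are 22 mm wide; open, the fingers measure 114 mm over their backs; the gripper's body (76 mm by 85 mm) begins 54 mm behind the grasp point. The pads swing forward as they close: fully open they stand 13 mm farther back than shut.
Start: joints at [-78.3, 17.183, 87.147, -0, 75.671, -3.816], TCP at [0.147, -0.53, 0.231] pointing down, gripper open.
Joint ranges: [-173.82, 173.82], [-45.26, 126.66], [13.44, 144.39], [-59.66, 239.66], [0, 175.72], [-146.38, 146.38]. Speed limits (degrees/s): [127.2, 127.2, 147.25, 180, 180, 180].

### API

Orientations are given as [roll, pitch, yaw] about the fixed x, y, z axes, in that order (R = Rz(yaw) Ry(pitch) Rx(roll)).
In Python, from bench import env gives the robot as it stands. The module is installed in compiled form; this text tells all that it offers.
- The arm moves only by the tool step_arm, never from a script. Its argument "plan" is a list of rows, each a list of 3 entries, a list of its own where there are three numbers: the shift along the tool's x, y, z in cm, then the turn, a rotation vector about the tool's x, y, z in degrees, then the opening, from 0 (shut) to 1 (fully open). A call has 1 to 8 rows; each row is the pose to reach, as a shift and turn from the pose commanded when the call began, along the tool's axes at that moment; what a row does not reach only later rows make up. A row lasts 1/10 s, in which the tool goes at most 50 mm and 8.59 degrees, less where a joint would pass 70% of its speed; a pose out of reach is approached as far as the arm can. A call with a gripper value outside its range is refused whole. The fingers move at their own pace and stop on an object; the grip force is fixed at half the most. Time passes only in rows, so rows that repeat a pose let the fingers close. It gives the time, the measured TCP pose, the force, the opening and the grip force at its end, in the units of the state.
- env.get_obs(): the state, without advancing time (a new reading comes with each control period).
- env.camera(name): name is "side" or "top"; returns a dict with "pixels" (384x512x3 uint8, red, green, blue), "camera_matrix" (3x3 intrinsics, pixels), "dist_coeffs" ([k1, k2, p1, p2, k3] as OpenCV has them; the pictures are not rectified), "R" (3x3) and "t" (3): a world point X has camera coordinates R X + t. Camera axes: x right, y down, z forward; pixel columns grow to the right and rows downward; lengths in m; the calibration is good to about 2 mm. A picture is of the moment at which its call begins. There is no depth.
- env.sign_off(): hands the job in; it is judged then, once.
The state is a dict: "time": time; "joints": joint angles; "joint_vel": joint speeds; "effort": joint torques, N m; "tcp_pos": TCP position; "ee_rot": TCP orientation; "contact_force": force on the tool from outside, world axes, zero at the start; "torque": the same for the moment, N m; "opening": finger opening in m; "grasp_force": force on a finger pad.
Only numpy, scipy, OpenCV 4.12 (cv2) and the standard library are available. Lean on these libraries where they do the work, as an engineer would, in place of code of your own. Each camera call takes 0.05 s, during which the arm holds its last target. There are 200 camera calls.

### The job

A lump of lime green glass is lying in the track of the aluminium bead roller. First pick it up and put it in the yellow dish, leaving the roller where it is meanwhile; then slide the roller, which has a black knob, along its track until it is fully home against the red end stop. The dish stays upright on the slab.

Things in the scene. Friction and masses are not known exactly. Their poses are not given: they have to be found in the camera images.
- cullet_center (a point): Centre of the lime green glass piece: 54 mm long (own x), 28 mm between flat upright faces (own y), 29 mm high, 50-100 g; point 14 mm above its underside. It lies on the slide's bed (top 12 mm above slab), long axis roughly across the track, 25 mm or more free beside both faces. 12 mm guide rods either side, 104 mm between centres, tops 28 mm above slab. An amber twin elsewhere is not wanted.
- dish_floor (a point): Centre of the inner floor of the yellow ceramic dish, loose (0.3 kg) on the slab, z up. Diameter 124 mm at the rim, 100 mm at the foot; wall 4 mm; rim 26 mm above the slab; inner floor 6 mm above the slab, about 90 mm across. A white dish of the same shape is a bystander; which stands left or right varies.
- roller_knob (a point): Centre of the upright round black knob on the bead roller: 28 mm diameter, 34 mm high (17 mm up and down from here), on a thin stem; carriage top 35 mm below this point. Its z is up; its y is the way the roller travels along the straight track to the red end stop. A grooved block on its +x side starts 36 mm from the knob's axis, its top 19 mm below this point.
- roller (a joint): Travel of the bead roller along its slide, in m: 0 at the steel end, 0.22 fully home against the red end stop (a hard stop). Starts between 0 and 0.03. It slides with about 1.5 N of friction and stays where it is left.

How it is judged:
By the outcome, as a careful person would: the job done as asked, in the order asked, and still so for the second after the job is handed in, with the robot touching nothing.
It also fails if it takes over 50 s, if anything falls off the work surface, if the arm or the gripper's body presses on something with over 40 N, if the wrist force passes 120 N, or if a joint passes its speed limit or range.

## Working session

There is one attempt and no reset: what is moved stays moved. The work goes in short steps, Python scripts to look and compute and a tool call to move; the robot and the scene stay as the last step left them, time stands still between calls to the robot, and variables do not carry over. Pictures are saved under pics/ and viewed, at most 10 in all, crops included, and the job is handed in when it is done.

Besides the shell and the picture viewer there is one more tool, called after "Request:" as name(argument=value, ...), one argument or row to a line, values as JSON. step_arm: Moves the arm, as the interface text tells. Its arguments: {"type":"object","properties":{"plan":{"type":"array","items":{"type":"array"}}},"required":["plan"]}

```bash
mkdir -p pics
cat > h.py <<'E'
import numpy as np, cv2
from bench import env
def snap(n,f):
    c=env.camera(n); cv2.imwrite(f,cv2.cvtColor(c["pixels"],cv2.COLOR_RGB2BGR)); return c
def ray(c,uv,z):
    p=cv2.undistortPoints(np.array([[uv]],float),np.array(c["camera_matrix"]),np.array(c["dist_coeffs"]))[0,0]
    R=np.array(c["R"]);t=np.array(c["t"]); C=-R.T@t; d=R.T@np.array([*p,1]); return C+d*(z-C[2])/d[2]
def proj(c,X):
    return cv2.projectPoints(np.array([X],float),cv2.Rodrigues(np.array(c["R"]))[0],np.array(c["t"]),np.array(c["camera_matrix"]),np.array(c["dist_coeffs"]))[0][0,0]
E
python3 - <<'E'
from h import *
for n in("side","top"):
    c=snap(n,f"pics/{n}0.png"); R=np.array(c["R"]);print(n,-R.T@np.array(c["t"]),R.round(2).tolist())
print(env.get_obs())
E
```

```text
side [0.23092065 0.5368904  0.80378972] [[-0.89, -0.46, -0.02], [-0.34, 0.69, -0.64], [0.3, -0.56, -0.77]]
top [0.48184228 0.01212913 0.84284547] [[0.02, -1.0, -0.0], [-1.0, -0.02, -0.04], [0.04, 0.0, -1.0]]
{'time': 0.1, 'joints': array([-7.83009359e+01,  1.72124853e+01,  8.71747728e+01,  3.84511903e-04,
        7.56710852e+01, -3.81697187e+00]), 'joint_vel': array([ 0.07845667, -0.113745  , -0.10764253,  0.05108341, -0.04545873,
        0.0284274 ]), 'effort': array([ 2.12942054e-03, -5.44375706e+01, -3.62371802e+01, -2.72476314e-05,
        3.03842331e-03, -1.72161020e-05]), 'tcp_pos': array([ 0.14707781, -0.52976356,  0.23079222]), 'ee_rot': array([-1.79941811e+02, -4.25551257e-03,  1.55159385e+01]), 'contact_force': array([ 0.09408607, -0.14487674, -0.06160211]), 'torque': array([ 0.00673079, -0.05945086, -0.01268121]), 'grasp_force': 0.0, 'opening': 0.08564615725425319}
```

View pics/top0.png

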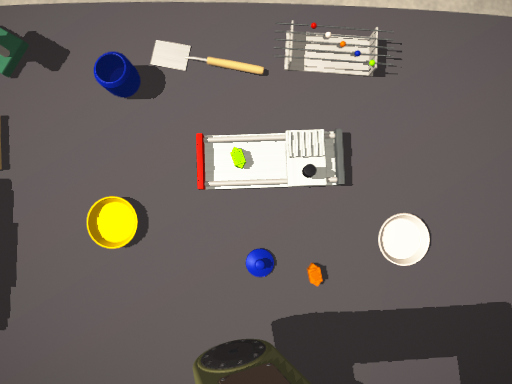

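View pics/side0.png

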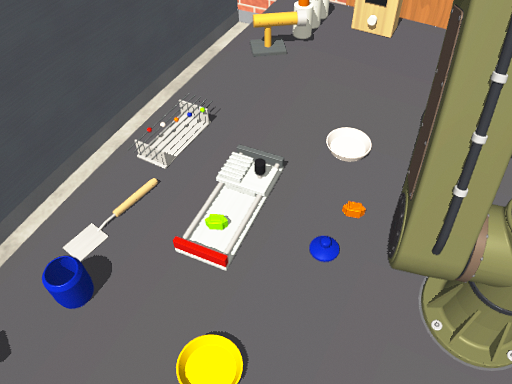

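The top view shows the lime glass at (238,158), the knob at (309,171), the yellow dish at (112,222) and the red stop at column 200. The side view agrees: glass (217,221), knob (260,167), dish (210,368). Next I'll measure these.

```bash
cat >> h.py <<'E'
def blob(c,lo,hi,box):
    h=cv2.cvtColor(c["pixels"],cv2.COLOR_RGB2HSV); m=cv2.inRange(h,lo,hi); k=np.zeros_like(m); a,b,d,e=box; k[b:e,a:d]=m[b:e,a:d]; return k
def cen(k): ys,xs=np.nonzero(k); return np.array([xs.mean(),ys.mean()])
def tri(c1,u1,c2,u2):
    A=[];B=[]
    for c,u in((c1,u1),(c2,u2)):
        C=-np.array(c["R"]).T@np.array(c["t"]); d=ray(c,u,0)-C; d/=np.linalg.norm(d); P=np.eye(3)-np.outer(d,d); A.append(P);B.append(P@C)
    return np.linalg.lstsq(np.vstack(A),np.hstack(B),rcond=None)[0]
E
python3 - <<'E'
from h import *
t=env.camera("top"); s=env.camera("side")
L=((35,100,60),(60,255,255)); K=((0,0,0),(180,255,45)); Y=((22,120,80),(34,255,255))
kt=blob(t,*L,(220,140,260,175)); ks=blob(s,*L,(195,205,240,240))
print("lime",kt.sum()/255,cen(kt),tri(t,cen(kt),s,cen(ks)),ray(t,cen(kt),.03))
pts=np.array([ray(t,(x,y),.035)[:2] for y,x in zip(*np.nonzero(kt))],np.float32); r=cv2.minAreaRect(pts*1000); print("rect",r,cv2.boxPoints(r))
bt=blob(t,*K,(300,162,318,180)); bs=blob(s,*K,(250,155,270,178))
for k in(bt,bs): print(cv2.boundingRect(k),k.sum()/255)
print("knob",tri(t,cen(bt),s,cen(bs)))
yt=blob(t,*Y,(80,190,145,255)); (x,y),(w,h),a=cv2.fitEllipse(cv2.convexHull(np.argwhere(yt)[:,::-1].astype(np.float32)))
print("dish",x,y,w,h,ray(t,(x,y),.026), [np.linalg.norm(ray(t,(x,y),.026)-ray(t,(x+w/2,y),.026))])
for n,p in(("stopTop",(203,136)),("stopBot",(203,187)),("steelT",(338,132)),("steelB",(341,183)),("rod1",(208,139)),("rod1b",(284,137)),("rod2",(208,184)),("rod2b",(286,182))): print(n,ray(t,p,.028).round(4))
cv2.imwrite("pics/z.png",cv2.cvtColor(np.hstack([cv2.resize(t["pixels"][120:200,190:350],(640,320),interpolation=cv2.INTER_CUBIC)]),cv2.COLOR_RGB2BGR))
E
```

```text
lime 215.0 [238.11627907 157.54883721] [0.59819907 0.05600637 0.02572943] [0.59825998 0.05610154 0.03      ]
rect ((598.047607421875, 56.25371170043945), (51.7265625, 28.58860206604004), 19.911115646362305) [[568.8623    60.88548 ]
 [578.5985    34.005848]
 [627.2329    51.621944]
 [617.4967    78.50157 ]]
(303, 165, 12, 12) 32.0
(255, 159, 10, 16) 140.0
knob [ 0.56383673 -0.09959235  0.08072902]
dish 111.63782501220703 221.95936584472656 51.425479888916016 52.4140510559082 [0.44019133 0.35055279 0.026     ] [np.float64(0.06168343305077478)]
stopTop [0.6477 0.1402 0.028 ]
stopBot [0.5276 0.1363 0.028 ]
steelT [ 0.6652 -0.1775  0.028 ]
steelB [ 0.5448 -0.1859  0.028 ]
rod1 [0.6408 0.1282 0.028 ]
rod1b [ 0.6498 -0.0502  0.028 ]
rod2 [0.5349 0.1248 0.028 ]
rod2b [ 0.5439 -0.0569  0.028 ]
```

View pics/z.png

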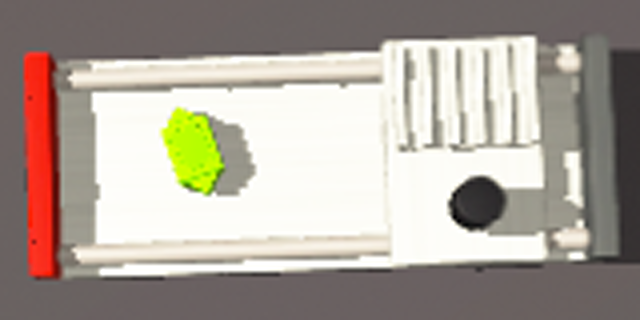

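Everything checks out against the given sizes: the glass measures 52×29 mm at yaw ≈20°, the dish rim radius is 62 mm, and the rods are about 106 mm apart. The crop shows the glass clear of the carriage and the stop. The track runs along about (-0.05, 1). I'll move above the glass now.

```bash
cat >> h.py <<'E'
from scipy.spatial.transform import Rotation as Ro
def go(p,yaw):
    o=env.get_obs(); R=Ro.from_euler("xyz",o["ee_rot"],degrees=True); T=Ro.from_euler("xyz",[180,0,yaw],degrees=True)
    print("t",round(o["time"],2),"tcp",o["tcp_pos"].round(4),o["ee_rot"].round(2),"shift",(R.inv().apply(np.array(p)-o["tcp_pos"])*100).round(2),"turn",(R.inv()*T).as_rotvec(degrees=True).round(1),"F",o["contact_force"].round(1),"open",round(o["opening"],4),"grip",round(o["grasp_force"],1))
E
python3 -c "
from h import *
go([.598,.056,.12],20)"
```

```text
t 0.2 tcp [ 0.1471 -0.5298  0.2309] [-179.96   -0.     15.52] shift [ 59.12 -44.38  11.13] turn [-0.  -0.  -4.5] F [0.2 0.4 0.4] open 0.0855 grip 0.0
```

Request:
step_arm(
  plan=[
    [[59.1,-44.4,0],[0,0,-4.5],1],
    [[59.1,-44.4,0],[0,0,-4.5],1],
    [[59.1,-44.4,0],[0,0,-4.5],1],
    [[59.1,-44.4,0],[0,0,-4.5],1],
    [[59.1,-44.4,0],[0,0,-4.5],1],
    [[59.1,-44.4,0],[0,0,-4.5],1],
    [[59.1,-44.4,0],[0,0,-4.5],0.75],
    [[59.1,-44.4,0],[0,0,-4.5],0.75],
  ],
)

```text
time: 1.0
tcp_pos: [0.3918, -0.211, 0.2315]
ee_rot: [180.0, -0.0, 20.0]
contact_force: [0.5, -1.4, 0.3]
opening: 0.0641
grasp_force: 0.0
```

```bash
python3 -c "
from h import *
go([.598,.056,.12],20)"
```

```text
t 1.0 tcp [ 0.3918 -0.211   0.2315] [ 1.7998e+02 -2.0000e-02  2.0010e+01] shift [ 28.51 -18.04  11.15] turn [ 0. -0.  0.] F [ 0.5 -1.4  0.3] open 0.0641 grip 0.0
```

Request:
step_arm(
  plan=[
    [[28.5,-18,11],[0,0,0],0.75],
    [[28.5,-18,11],[0,0,0],0.75],
    [[28.5,-18,11],[0,0,0],0.75],
    [[28.5,-18,11],[0,0,0],0.75],
    [[28.5,-18,11],[0,0,0],0.75],
    [[28.5,-18,11],[0,0,0],0.75],
    [[28.5,-18,11],[0,0,0],0.75],
    [[28.5,-18,11],[0,0,0],0.75],
  ],
)

```text
time: 1.8
tcp_pos: [0.5979, 0.0576, 0.1183]
ee_rot: [-179.9, 0.2, 20.2]
contact_force: [0.1, -0.8, -0.0]
opening: 0.064
grasp_force: 0.0
```

```bash
python3 -c "
from h import *
go([.598,.056,.016],20)
c=env.camera('side'); im=c['pixels'][150:290,130:330]; cv2.imwrite('pics/s1.png',cv2.cvtColor(cv2.resize(im,None,fx=4,fy=4,interpolation=cv2.INTER_CUBIC),cv2.COLOR_RGB2BGR))
print(proj(c,[.598,.056,.041]))
"
```

```text
t 1.8 tcp [0.5979 0.0576 0.1183] [-1.7991e+02  1.7000e-01  2.0220e+01] shift [-1.000e-02  1.700e-01  1.023e+01] turn [-0.1  0.2  0.2] F [ 0.1 -0.8 -0. ] open 0.064 grip 0.0
[215.59253521 217.39054586]
```

View pics/s1.png

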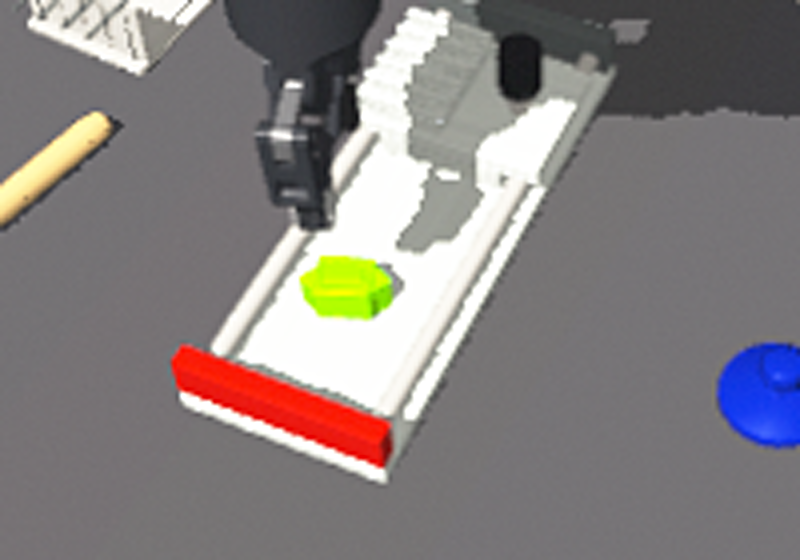

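The side crop shows the glass undisturbed at about (216,222). It is a hexagonal lump with its near face running from (213.5,229) to (226,230). I'll check the face yaw before descending.

```bash
python3 -c "
from h import *
c=env.camera('side')
for a,b,z in(((213.5,229),(226,230),.012),((213,223),(226,223),.041),((210.5,214.3),(223.7,215),.041)):
  p,q=ray(c,a,z),ray(c,b,z); print(p.round(3),q.round(3),np.degrees(np.arctan2(*(p-q)[1::-1])))
"
```

```text
[0.599 0.069 0.012] [0.571 0.059 0.012] 21.0789382746762
[0.595 0.072 0.041] [0.569 0.059 0.041] 26.64015383041452
[0.613 0.054 0.041] [0.585 0.042 0.041] 22.750987161502547
```

Request:
step_arm(
  plan=[
    [[-0.2,0.1,4],[0,0,-1],0.75],
    [[-0.2,0.1,7],[0,0,-1],0.75],
    [[-0.2,0.1,9],[0,0,-1],0.75],
    [[-0.2,0.1,10.1],[0,0,-1],0.75],
    [[-0.2,0.1,10.1],[0,0,-1],0.75],
    [[-0.2,0.1,10.1],[0,0,-1],0.6],
  ],
)

```text
time: 2.5
tcp_pos: [0.5961, 0.0517, 0.0216]
ee_rot: [180.0, -0.1, 21.0]
contact_force: [0.9, -0.4, -0.5]
opening: 0.052
grasp_force: 0.0
```

Request:
step_arm(
  plan=[
    [[0,0,0],[0,0,0],0],
    [[0,0,0],[0,0,0],0],
    [[0,0,0],[0,0,0],0],
    [[0,0,0],[0,0,0],0],
    [[0,0,0],[0,0,0],0],
    [[0,0,0],[0,0,0],0],
  ],
)

```text
time: 3.1
tcp_pos: [0.5964, 0.0521, 0.0218]
ee_rot: [179.9, -0.1, 21.0]
contact_force: [-1.6, -0.8, 7.6]
opening: 0.0268
grasp_force: 60.6
```

The grip is a bit high on the glass, so I'll reopen, go 6 mm lower and grip again.

Request:
step_arm(
  plan=[
    [[0,0,0],[0,0,0],0.6],
    [[0,0,0],[0,0,0],0.6],
    [[0,-0.3,0.4],[0,0,0],0.6],
    [[0,-0.3,0.6],[0,0,0],0.6],
    [[0,-0.3,0.6],[0,0,0],0.6],
  ],
)

```text
time: 3.6
tcp_pos: [0.5942, 0.0551, 0.0137]
ee_rot: [-180.0, 0.1, 21.0]
contact_force: [-0.1, -0.4, 0.2]
opening: 0.0512
grasp_force: 0.0
```

Request:
step_arm(
  plan=[
    [[0,0,0],[0,0,0],0],
    [[0,0,0],[0,0,0],0],
    [[0,0,0],[0,0,0],0],
    [[0,0,0],[0,0,0],0],
    [[0,0,0],[0,0,0],0],
    [[0,0,0],[0,0,0],0],
  ],
)

```text
time: 4.2
tcp_pos: [0.5947, 0.0549, 0.0145]
ee_rot: [180.0, -0.0, 21.0]
contact_force: [0.3, 0.5, 4.5]
opening: 0.027
grasp_force: 59.5
```

Request:
step_arm(
  plan=[
    [[0,0,-1],[0,0,0],0],
    [[0,0,-3],[0,0,0],0],
    [[0,0,-6],[0,0,0],0],
    [[0,0,-9],[0,0,0],0],
    [[0,0,-10],[0,0,0],0],
    [[0,0,-10],[0,0,0],0],
  ],
)

```text
time: 4.8
tcp_pos: [0.595, 0.055, 0.1156]
ee_rot: [180.0, -0.1, 21.0]
contact_force: [0.6, -0.7, -0.4]
opening: 0.0269
grasp_force: 59.1
```

```bash
python3 -c "
from h import *
go([.440,.3505,.116],21)
c=env.camera('side'); im=c['pixels'][150:384,100:340]; cv2.imwrite('pics/s2.png',cv2.cvtColor(cv2.resize(im,None,fx=2.5,fy=2.5,interpolation=cv2.INTER_CUBIC),cv2.COLOR_RGB2BGR))
"
```

```text
t 4.8 tcp [0.595  0.055  0.1156] [ 1.7996e+02 -1.3000e-01  2.1020e+01] shift [ -3.87 -33.14  -0.07] turn [ 0.  -0.1  0. ] F [ 0.6 -0.7 -0.4] open 0.0269 grip 59.1
```

View pics/s2.png

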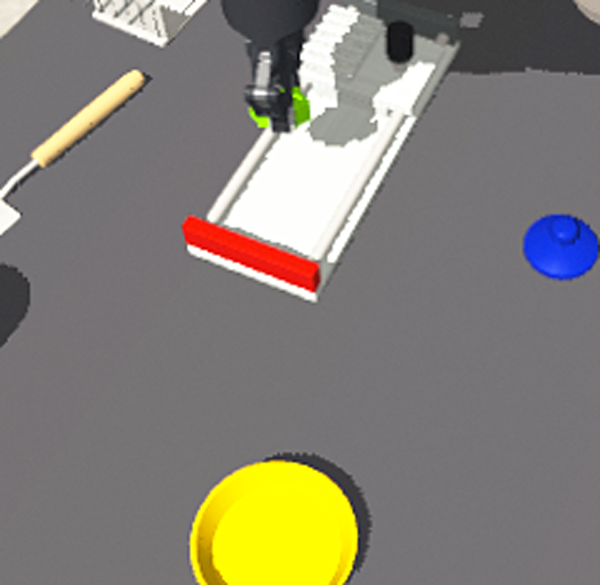

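The glass is held between the fingers and the dish is clear below, at crop (275,535). I'll carry it to the dish.

Request:
step_arm(
  plan=[
    [[-3.9,-33.1,0],[0,0,0],0],
    [[-3.9,-33.1,0],[0,0,0],0],
    [[-3.9,-33.1,0],[0,0,0],0],
    [[-3.9,-33.1,0],[0,0,0],0],
    [[-3.9,-33.1,0],[0,0,0],0],
    [[-3.9,-33.1,0],[0,0,0],0],
    [[-3.9,-33.1,0],[0,0,0],0],
    [[-3.9,-33.1,0],[0,0,0],0],
  ],
)

```text
time: 5.65
tcp_pos: [0.4368, 0.3526, 0.1125]
ee_rot: [180.0, 0.2, 21.3]
contact_force: [-0.2, -0.9, -1.7]
opening: 0.0267
grasp_force: 59.2
```

Request:
step_arm(
  plan=[
    [[0,0,0],[0,0,0],0],
    [[0,0,0],[0,0,0],0],
  ],
)

```text
time: 5.85
tcp_pos: [0.4396, 0.349, 0.1133]
ee_rot: [180.0, 0.1, 21.0]
contact_force: [-1.1, 0.1, -0.1]
opening: 0.027
grasp_force: 59.2
```

```bash
python3 -c "
from h import *
go([.440,.3505,.012],21)"
```

```text
t 5.85 tcp [0.4396 0.349  0.1133] [1.7997e+02 9.0000e-02 2.0970e+01] shift [ 0.11 -0.13 10.13] turn [ 0.   0.1 -0. ] F [-1.1  0.1 -0.1] open 0.027 grip 59.2
```

Request:
step_arm(
  plan=[
    [[0,0,4],[0,0,0],0],
    [[0,0,7],[0,0,0],0],
    [[0,0,8.5],[0,0,0],0],
    [[0,0,9.5],[0,0,0],0],
    [[0,0,10],[0,0,0],0],
    [[0,0,10.1],[0,0,0],0],
    [[0,0,10.1],[0,0,0],0],
  ],
)

```text
time: 6.55
tcp_pos: [0.4399, 0.3502, 0.0141]
ee_rot: [-180.0, -0.1, 21.0]
contact_force: [-1.5, -0.7, -1.0]
opening: 0.0264
grasp_force: 59.2
```

Request:
step_arm(
  plan=[
    [[0,0,0.2],[0,0,0],0],
    [[0,0,0.35],[0,0,0],0],
    [[0,0,0.35],[0,0,0],0],
    [[0,0,0.35],[0,0,0],0.5],
    [[0,0,0.35],[0,0,0],0.5],
    [[0,0,0.35],[0,0,0],0.5],
    [[0,0,0.35],[0,0,0],0.5],
  ],
)

```text
time: 7.25
tcp_pos: [0.4395, 0.35, 0.0099]
ee_rot: [-180.0, -0.0, 21.0]
contact_force: [-0.3, 0.7, -0.1]
opening: 0.0421
grasp_force: 0.0
```

Request:
step_arm(
  plan=[
    [[0,0,-1],[0,0,0],0.5],
    [[0,0,-4],[0,0,0],0.5],
    [[0,0,-8],[0,0,0],0.5],
    [[0,0,-12],[0,0,0],0.5],
    [[0,0,-15],[0,0,0],0.5],
    [[0,0,-15],[0,0,0],0.5],
  ],
)

```text
time: 7.85
tcp_pos: [0.4408, 0.3509, 0.1651]
ee_rot: [-179.9, -0.4, 21.0]
contact_force: [-0.6, -0.1, -0.1]
opening: 0.0427
grasp_force: 0.0
```

Run:
```python
from h import *
t=snap("top","pics/t3.png"); s=env.camera("side")
K=((0,0,0),(180,255,50))
bt=blob(t,*K,(300,162,318,180)); bs=blob(s,*K,(250,155,270,178))
for k in(bt,bs): print(cv2.boundingRect(k),k.sum()/255)
for z in(.07,.08,.09,.1): print(z,ray(t,(309.3,170.5),z).round(4),ray(s,cen(bs),z).round(4))
go([.5,.2,.16],3)
cv2.imwrite("pics/s3.png",cv2.cvtColor(np.vstack([cv2.resize(s["pixels"][140:240,160:360],(600,300)),cv2.resize(s["pixels"][284:384,130:330],(600,300))]),cv2.COLOR_RGB2BGR))
```

```text
(303, 165, 13, 12) 80.0
(250, 159, 12, 8) 29.0
0.07 [ 0.5675 -0.1046  0.07  ] [ 0.5849 -0.1176  0.07  ]
0.08 [ 0.5664 -0.1031  0.08  ] [ 0.5801 -0.1086  0.08  ]
0.09 [ 0.5653 -0.1016  0.09  ] [ 0.5753 -0.0997  0.09  ]
0.1 [ 0.5642 -0.1001  0.1   ] [ 0.5704 -0.0908  0.1   ]
t 7.95 tcp [0.4395 0.35   0.1606] [-1.7998e+02 -8.0000e-02  2.1020e+01] shift [ 0.27 16.17  0.05] turn [-0.  -0.1 18. ] F [-0.3  0.5 -0.3] open 0.0428 grip 0.0
```

View pics/s3.png

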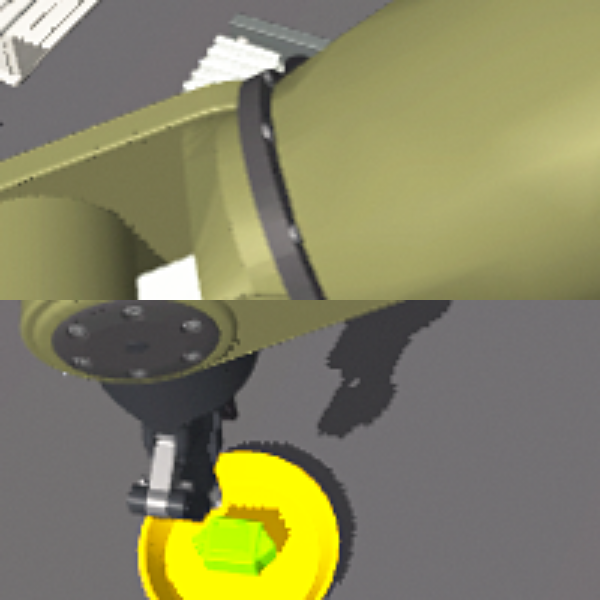

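The glass lies in the yellow dish near its middle, second panel at (235,545). Next I'll locate the knob using its outline in the first side picture.

Run:
```python
from h import *
t=env.camera("top"); s=env.camera("side")
for zt in np.arange(.08,.111,.005):
    p=ray(t,(309.3,170.5),zt); q=p.copy(); q[2]=zt-.017; print(zt.round(3),p.round(4),proj(s,q).round(1))
r1,r2=[[ray(t,p,.028)[:2] for p in e] for e in (((208,139),(284,137)),((208,184),(286,182)))]
for r in(r1,r2): d=r[0]-r[1]; print(np.degrees(np.arctan2(-d[0],d[1])))
```

```text
0.08 [ 0.5664 -0.1031  0.08  ] [259.5 170.2]
0.085 [ 0.5659 -0.1023  0.085 ] [259.5 169. ]
0.09 [ 0.5653 -0.1016  0.09  ] [259.6 167.8]
0.095 [ 0.5648 -0.1008  0.095 ] [259.6 166.6]
0.1 [ 0.5642 -0.1001  0.1   ] [259.6 165.4]
0.105 [ 0.5637 -0.0993  0.105 ] [259.7 164.2]
0.11 [ 0.5631 -0.0985  0.11  ] [259.7 163. ]
2.8645276868055705
2.84868395777657
```

Request:
step_arm(
  plan=[
    [[-4.4,46.6,0],[0,0,18.1],0.6],
    [[-4.4,46.6,0],[0,0,18.1],0.6],
    [[-4.4,46.6,0],[0,0,18.1],0.6],
    [[-4.4,46.6,0],[0,0,18.1],0.6],
    [[-4.4,46.6,0],[0,0,18.1],0.6],
    [[-4.4,46.6,0],[0,0,18.1],0.6],
    [[-4.4,46.6,0],[0,0,18.1],0.6],
    [[-4.4,46.6,0],[0,0,18.1],0.6],
  ],
)

```text
time: 8.85
tcp_pos: [0.5469, -0.0373, 0.1588]
ee_rot: [-180.0, 0.1, 2.9]
contact_force: [1.0, 1.1, -0.1]
opening: 0.0511
grasp_force: 0.0
```

```bash
python3 -c "
from h import *
go([.565,-.101,.16],2.9)"
```

```text
t 8.85 tcp [ 0.5469 -0.0373  0.1588] [-1.7998e+02  1.0000e-01  2.9100e+00] shift [ 1.48  6.45 -0.13] turn [-0.   0.1  0. ] F [ 1.   1.1 -0.1] open 0.0511 grip 0.0
```

Request:
step_arm(
  plan=[
    [[1.5,6.4,0],[0,0,0],0.6],
    [[1.5,6.4,0],[0,0,0],0.6],
    [[1.5,6.4,0],[0,0,0],0.6],
    [[1.5,6.4,0],[0,0,0],0.6],
  ],
)

```text
time: 9.25
tcp_pos: [0.5649, -0.0976, 0.1589]
ee_rot: [-180.0, 0.1, 2.9]
contact_force: [-0.3, 0.7, 0.1]
opening: 0.0509
grasp_force: 0.0
```

```bash
python3 -c "
from h import *
go([.565,-.101,.061],2.9)
s=env.camera('side');print(proj(s,[.565,-.101,.077]))
cv2.imwrite('pics/s4.png',cv2.cvtColor(cv2.resize(s['pixels'][110:230,180:340],(640,480),interpolation=cv2.INTER_CUBIC),cv2.COLOR_RGB2BGR))"
```

```text
t 9.25 tcp [ 0.5649 -0.0976  0.1589] [-1.7996e+02  9.0000e-02  2.9100e+00] shift [0.   0.34 9.79] turn [-0.   0.1  0. ] F [-0.3  0.7  0.1] open 0.0509 grip 0.0
[259.55912854 166.8302644 ]
```

View pics/s4.png

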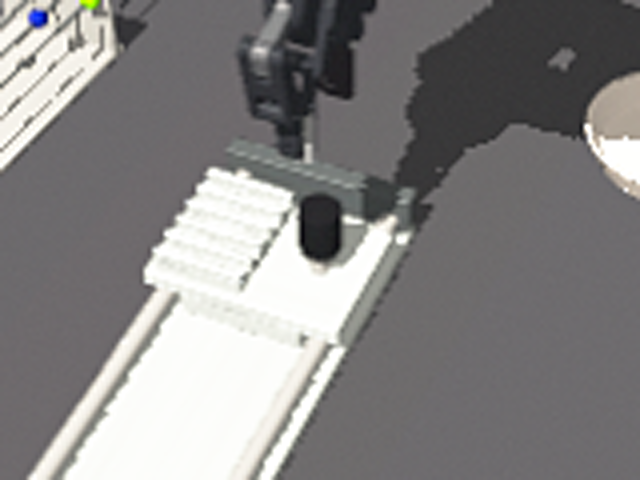

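The knob is at crop (320,228), which is pixel (260,167) and matches the prediction, with the fingers above it. I'll descend around it and narrow to a loose cage.

Request:
step_arm(
  plan=[
    [[0,0.2,3],[0,0,0],0.6],
    [[0,0.2,6],[0,0,0],0.6],
    [[0,0.2,8],[0,0,0],0.6],
    [[0,0.2,9.6],[0,0,0],0.6],
    [[0,0.2,9.6],[0,0,0],0.6],
    [[0,0.2,9.6],[0,0,0],0.4],
    [[0,0.2,9.6],[0,0,0],0.4],
    [[0,0.2,9.6],[0,0,0],0.4],
  ],
)

```text
time: 10.1
tcp_pos: [0.5659, -0.1002, 0.0648]
ee_rot: [180.0, -0.1, 2.9]
contact_force: [-0.3, -0.7, 0.5]
opening: 0.0344
grasp_force: 0.0
```

Request:
step_arm(
  plan=[
    [[0,-1,0],[0,0,0],0.4],
    [[0,-3,0],[0,0,0],0.4],
    [[0,-5.5,0],[0,0,0],0.4],
    [[0,-8,0],[0,0,0],0.4],
    [[0,-10.5,0],[0,0,0],0.4],
    [[0,-13,0],[0,0,0],0.4],
    [[0,-15,0],[0,0,0],0.4],
    [[0,-16,0],[0,0,0],0.4],
  ],
)

```text
time: 10.9
tcp_pos: [0.5571, 0.0612, 0.0641]
ee_rot: [180.0, -0.0, 3.0]
contact_force: [0.5, -1.3, 0.8]
opening: 0.0343
grasp_force: 0.8
```

Request:
step_arm(
  plan=[
    [[0,-0.5,0],[0,0,0],0.4],
    [[0,-1,0],[0,0,0],0.4],
    [[0,-1.5,0],[0,0,0],0.4],
    [[0,-2,0],[0,0,0],0.4],
    [[0,-2.4,0],[0,0,0],0.4],
    [[0,-2.4,0],[0,0,0],0.4],
  ],
)

```text
time: 11.5
tcp_pos: [0.5561, 0.0838, 0.0637]
ee_rot: [-180.0, -0.0, 2.9]
contact_force: [-0.6, -0.3, -0.3]
opening: 0.0344
grasp_force: 0.0
```

Request:
step_arm(
  plan=[
    [[0,-0.2,0],[0,0,0],0.4],
    [[0,-0.4,0],[0,0,0],0.4],
    [[0,-0.6,0],[0,0,0],0.4],
    [[0,-0.8,0],[0,0,0],0.4],
    [[0,-0.8,0],[0,0,0],0.4],
  ],
)

```text
time: 12.0
tcp_pos: [0.5557, 0.0916, 0.0637]
ee_rot: [-180.0, 0.0, 2.9]
contact_force: [-0.0, -0.9, -0.5]
opening: 0.0341
grasp_force: 0.0
```

```bash
python3 -c "
from h import *
go([.555,.12,.0637],2.9)
s=env.camera('side')
cv2.imwrite('pics/s5.png',cv2.cvtColor(cv2.resize(s['pixels'][160:280,160:320],(640,480),interpolation=cv2.INTER_CUBIC),cv2.COLOR_RGB2BGR))"
```

```text
t 12.0 tcp [0.5557 0.0916 0.0637] [-179.99    0.      2.93] shift [ 0.08 -2.84  0.01] turn [-0.  0.  0.] F [-0.  -0.9 -0.5] open 0.0341 grip 0.0
```

View pics/s5.png

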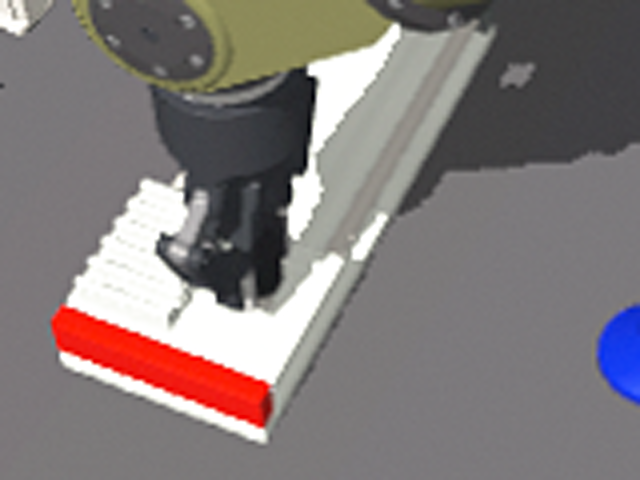

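The carriage is now close to the red stop, around crop (165,340). I'll creep on until the force shows contact.

Request:
step_arm(
  plan=[
    [[0,-0.2,0],[0,0,0],0.4],
    [[0,-0.4,0],[0,0,0],0.4],
    [[0,-0.6,0],[0,0,0],0.4],
    [[0,-0.6,0],[0,0,0],0.4],
  ],
)

```text
time: 12.45
tcp_pos: [0.5556, 0.094, 0.0638]
ee_rot: [179.7, 0.0, 2.9]
contact_force: [-0.3, -30.3, 2.1]
opening: 0.0341
grasp_force: 15.1
```

Request:
step_arm(
  plan=[
    [[0,-0.2,0],[0,0,0],0.4],
    [[0,-0.4,0],[0,0,0],0.4],
    [[0,-0.4,0],[0,0,0],0.4],
  ],
)

```text
time: 12.75
tcp_pos: [0.5556, 0.0944, 0.0637]
ee_rot: [179.4, 0.1, 2.8]
contact_force: [-0.9, -59.5, 4.2]
opening: 0.0345
grasp_force: 29.5
```

Hard contact with the stop. I'll relieve the push, open and lift off.

Request:
step_arm(
  plan=[
    [[0,0.4,0],[0,0,0],0.4],
    [[0,0.8,0],[0,0,0],0.4],
    [[0,0.8,0],[0,0,0],0.6],
    [[0,0.8,0],[0,0,0],0.6],
    [[0,0.8,0],[0,0,0],0.6],
  ],
)

```text
time: 13.25
tcp_pos: [0.5556, 0.0939, 0.0638]
ee_rot: [-180.0, -0.0, 3.0]
contact_force: [0.1, 0.1, 0.3]
opening: 0.0511
grasp_force: 0.0
```

Request:
step_arm(
  plan=[
    [[0,0,-2],[0,0,0],0.6],
    [[0,0,-5],[0,0,0],0.6],
    [[0,0,-9],[0,0,0],0.6],
    [[0,0,-13],[0,0,0],0.6],
    [[0,8,-15],[0,0,0],0.6],
    [[0,16,-15],[0,0,0],0.6],
    [[0,22,-15],[0,0,0],0.6],
    [[0,22,-15],[0,0,0],0.6],
  ],
)

```text
time: 14.05
tcp_pos: [0.5656, -0.1061, 0.2134]
ee_rot: [180.0, -0.0, 3.0]
contact_force: [1.3, 0.2, 0.2]
opening: 0.0513
grasp_force: 0.0
```

```bash
python3 -c "
from h import *
go([.555,.12,.0637],2.9)
s=env.camera('side')
cv2.imwrite('pics/s6.png',cv2.cvtColor(cv2.resize(s['pixels'][170:384,120:320],None,fx=2.7,fy=2.7,interpolation=cv2.INTER_CUBIC),cv2.COLOR_RGB2BGR))"
```

```text
t 14.05 tcp [ 0.5656 -0.1061  0.2134] [ 1.80e+02 -4.00e-02  2.97e+00] shift [  0.1  -22.63  14.97] turn [ 0.  -0.   0.1] F [1.3 0.2 0.2] open 0.0513 grip 0.0
```

View pics/s6.png

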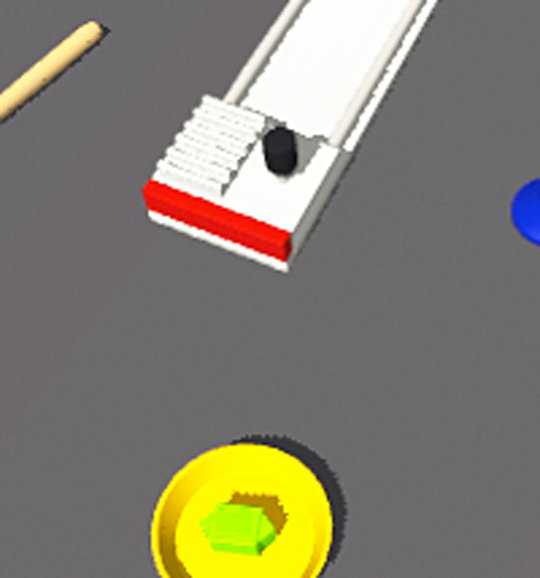

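The carriage sits flush against the red stop at crop (220,215), and the glass is in the upright yellow dish at (238,528).

Request:
step_arm(
  plan=[
    [[0,0,0],[0,0,0],0.6],
    [[0,0,0],[0,0,0],0.6],
    [[0,0,0],[0,0,0],0.6],
  ],
)

```text
time: 14.4
tcp_pos: [0.5658, -0.1034, 0.213]
ee_rot: [-180.0, 0.0, 3.0]
contact_force: [0.4, 0.6, -0.4]
opening: 0.051
grasp_force: 0.0
```

```bash
python3 -c "
from bench import env
print(env.sign_off())"
```

```text
the job is handed in; nothing more can be done
None
```

The job is handed in at 14.4 s: the lime green glass is in the upright yellow dish, the roller was then pushed home until it hit the red end stop, and the arm is clear of everything.

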